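Stand the lube bottle upright on the inspection stand

TASK

The small aluminium lubricant bottle is lying in the sloping wooden rack on the worktop. Take it out and stand it upright in the middle of the round plate of the inspection stand: the plate's height was set by hand and nobody noted it, so lower the bottle gently until you feel it touch, and let go only when it stands there. Leave the other gear where it lies.

Things in the scene. Friction and masses are not known exactly. Their poses are not given: they have to be found in the camera images.
- bottle: Aluminium bottle, 0.2 to 0.4 kg, 140 mm tall: 48 mm diameter up to 108 mm, shoulder to 27 mm at 121 mm, 25 mm black cap. Origin: centre of base; z runs base to cap. Starts 30 degrees above level, cap up and roughly towards the robot. Grip across the cylinder 95 mm from the base; it must turn 60 degrees, so tilt the tool: e.g. 25 degrees back over the cap to grip, then 35 the other way to place.
- rack: Fixed rack, plywood foot 190 x 80 x 12 mm; origin on the worktop, 5 mm to +x of the foot's middle. Two 8 mm steel rods, 30 mm apart, rise at 30 degrees to -x under the bottle, to 112 mm from its base, clear of its sides. A 70 mm wide board stops the base and rises 17 mm past the bottle's axis. Bottle's base centre rests at (60, 0, 45) mm in this frame; the bottle lifts straight up out.
- stand: Fixed steel stand: foot 110 x 110 mm, column, and level round plate of 100 mm diameter, 6 mm thick, all on one axis. Origin: centre of the foot's underside; z up. The plate's top is 60 to 100 mm above the worktop, height not reported: feel (or see) it. The plate is clamped, practically rigid. A small clamp knob juts out 38 mm towards +x, below the plate.
- descender: Bystander: silver figure-eight descender lying flat, 131 mm by 73 mm, 13 mm thick, origin at its middle on the worktop.
- pulley: Bystander: stainless pulley with green side plates lying flat, 78 mm by 56 mm, 38 mm high, origin under its wheel.
- carabiner: Bystander: blue locking carabiner lying flat, 116 mm by 64 mm, 12 mm thick, origin near its middle.

How it is judged:
On the way, in this order (a step that is already met when the one before it is completed fails the run):
1. the bottle is held by the fingers, at least 60 mm away from where it lay in the rack (distance of bottle from where it was at the start of the episode above 0.06 m and contact force between the fingers and bottle above 2 N), for 0.2 s.
2. still held by the fingers, the bottle touches the stand's plate near its middle (within 20 mm), within 10 degrees of upright (contact force between bottle and stand above 0.3 N and contact force between the fingers and bottle above 1 N and angle between bottle's own z axis and vertical below 0.175 rad and horizontal distance between bottle and stand below 0.02 m), for 0.1 s.
At the end, for the whole second after the job is handed in: the bottle stands upright (within 3 degrees) and at rest on the stand's plate, base down, its axis within 20 mm of the plate's middle, let go by the gripper (angle between bottle's own z axis and vertical below 0.05 rad and horizontal distance between bottle and stand below 0.02 m and contact force between bottle and stand above 0.8 N and contact force between the fingers and bottle below 0.01 N and linear speed of bottle below 0.01 m/s and angular speed of bottle below 0.05 rad/s); the robot touches nothing.
It fails at once if the bottle is pressed or dropped on the stand with more than 30 N (contact force between bottle and stand above 30 N).
It fails at once if the descender, pulley or carabiner is moved by more than 15 mm (distance of any of descender, pulley, carabiner from where it was at the start of the episode above 0.015 m).
It also fails if it takes over 45 s, if anything falls off the work surface, if the arm or the gripper's body presses on something with over 40 N, if the wrist force passes 120 N, or if a joint passes its speed limit or range.

ROBOT

A 7-joint arm with a two-finger parallel gripper is mounted at the origin on the work surface. World frame = base frame: x ahead of the robot, y to its left, z up, the work surface at z = 0. Lengths are in m, angles in rad, forces in N, time in s.
With the tool pointing down it reaches from about 0.4 to 0.75 m from the base axis. Payload 19.5 kg.
Tool frame: the origin (TCP) lies midway between the tips of the shut fingers; the grasp point (between the pads) lies 19 mm behind it (ctrl.grip_point_offset is the z of the grasp point in the tool frame, in m); z points along the fingers, y is the line along which they close (so a half turn about z gives the same grasp; the last joint's range is limited). The gripper opens to 85 mm and grips with 20 to 120 N. Pads are 22 mm wide; open, the fingers measure 114 mm over their backs; the gripper's body (76 mm by 85 mm) begins 54 mm behind the grasp point. The pads swing forward as they close: fully open they stand 13 mm farther back than shut.
Start: joints at [-1.235, 0.707, -0.028, 1.485, 0.022, 0.951, -0.075], TCP at [0.212, 0.534, 0.196] pointing down, gripper open.
Joint ranges: [-2.71, 2.71], [-0.32, 2.16], [-1.57, 1.52], [0, 2.45], [-1.46, 4.6], [0, 2.02], [-2.83, 2.83]. Speed limits (rad/s): [1.89, 1.89, 2.57, 2.57, 3.01, 3.01, 3.01].

INTERFACE

Orientations are given as [roll, pitch, yaw] about the fixed x, y, z axes, in that order (R = Rz(yaw) Ry(pitch) Rx(roll)).
In Python, from workcell import ctrl, eyes gives the robot as it stands.
- The arm moves only by the shell command python3 -m jog 'ROWS' [FORCE]. ROWS is JSON, a list that holds one entry, the list of rows, each a list of 7 numbers: the shift along the tool's x, y, z as a fraction of full scale, then the turn, a rotation vector about the tool's x, y, z as a fraction of full scale, then the opening, from -1 (shut) to 1 (fully open). In form: [[[tx, ty, tz, rx, ry, rz, fingers], ...]]. A call has 1 to 8 rows; each row shifts and turns the commanded pose from where the row before left it, along the tool's axes as they then stand; what a row does not reach is not made up. Full scale, the value 1, is 0.5 m for a shift and 60 degrees for a turn. A row lasts 1/10 s, in which the tool goes at most 50 mm and 8.59 degrees, less where a joint would pass 70% of its speed; a pose out of reach is approached as far as the arm can. A call with a number of a shift or a turn outside -1 to 1 is refused whole. A call with a gripper value outside its range is refused whole. The fingers move at their own pace and stop on an object; FORCE is the grip in N (left out, the last holds). Time passes only in rows, so rows that do not move let the fingers close. It gives the time, the measured TCP pose, the force, the opening and the grip force at its end, in the units of the state.
- ctrl.get_state(): the state, without advancing time (a new reading comes with each control period).
- eyes.camera(name): name is "side" or "top" or "wrist"; returns a dict with "color" (420x560x3 uint8, blue, green, red), "intrinsics" (3x3 intrinsics, pixels), "k1" (the pictures are not rectified: a ray, as slopes to the right and down, at radius r is drawn at 1 + k1 r^2 times it, then the intrinsics apply), "world_from_camera" (4x4, takes a point from camera to world coordinates). Camera axes: x right, y down, z forward; pixel columns grow to the right and rows downward; lengths in m; the calibration is good to about 2 mm. A picture is of the moment at which its call begins. There is no depth.
- ctrl.finish_job(): hands the job in; it is judged then, once.
Trained networks look in the newest picture that a camera, given by its name, has taken for a name from the list of things; names that differ only in an ending like _2 or _b are one class to them, and where a whole thing is asked for, a point or a joint stands for the part that bears it (a point fixed in the world has none). Each returns a list of dicts, best first, with "confidence" (0 to 1); they miss things now and then, are a little off and sometimes report something else, mostly with a low value. They report only what shows in the picture. A call takes as long as a camera call.
- eyes.cut_out(camera, query): "mask" (420x560 bool, what is visible of it) and "pixel" ([column, row] in pixels, amid what is visible of it).
The state is a dict: "clock": time; "joint_positions": joint angles; "joint_vel": joint speeds; "tau": joint torques, N m; "ee_pos": TCP position; "tcp_rot": TCP orientation; "wrist_force": force on the tool from outside, world axes, zero at the start; "moment": the same for the moment, N m; "finger_gap": finger opening in m; "gripper_force": force on a finger pad.
Only numpy, scipy, OpenCV 4.12 (cv2) and the standard library are available. Lean on these libraries where they do the work, as an engineer would, in place of code of your own. Each camera call takes 0.05 s, during which the arm holds its last target. There are 200 camera calls.

## Working session

There is one attempt and no reset: what is moved stays moved. The work goes in short steps, Python scripts to look and compute and a shell command to move; the robot and the scene stay as the last step left them, time stands still between calls to the robot, and variables do not carry over. Pictures are saved under pics/ and viewed, at most 10 in all, crops included, and the job is handed in when it is done.

```bash
mkdir -p pics; ls; cat > h.py <<'E'
import numpy as np, cv2
from workcell import ctrl, eyes
from scipy.spatial.transform import Rotation as R
def ray(c,px):
    K=c["intrinsics"];k=c["k1"];d=np.array([(px[0]-K[0,2])/K[0,0],(px[1]-K[1,2])/K[1,1]])
    u=d.copy()
    for _ in range(20): u=d/(1+k*(u@u))
    T=c["world_from_camera"];v=T[:3,:3]@np.array([u[0],u[1],1]);return T[:3,3],v/np.linalg.norm(v)
def proj(c,p):
    T=np.linalg.inv(c["world_from_camera"]);q=T[:3,:3]@np.array(p)+T[:3,3];u=q[:2]/q[2];u=u*(1+c["k1"]*(u@u));K=c["intrinsics"]
    return np.array([K[0,0]*u[0]+K[0,2],K[1,1]*u[1]+K[1,2]])
def onz(c,px,z):
    o,v=ray(c,px);return o+v*(z-o[2])/v[2]
def tri(c1,p1,c2,p2):
    o1,a=ray(c1,p1);o2,b=ray(c2,p2)
    t=np.linalg.lstsq(np.c_[a,-b],o2-o1,rcond=None)[0];x,y=o1+a*t[0],o2+b*t[1];return (x+y)/2,np.linalg.norm(x-y)
E
cat > a.py <<'E'
from h import *
import pickle
print({k:np.round(v,3) for k,v in ctrl.get_state().items()},ctrl.grip_point_offset)
D={}
for n in("side","top"):
    c=eyes.camera(n);D[n]=c;cv2.imwrite(f"pics/{n}0.png",c["color"]);print(n,np.round(c["world_from_camera"],3).tolist(),c["intrinsics"][0,0],c["k1"])
    for q in("bottle","rack","stand","descender","pulley","carabiner"):
        for d in eyes.cut_out(n,q)[:2]:
            ys,xs=np.nonzero(d["mask"]);print(q,round(d["confidence"],2),np.round(d["pixel"]),xs.min(),xs.max(),ys.min(),ys.max(),np.round(onz(c,d["pixel"],0.0),3))
            D.setdefault((n,q),d["mask"])
pickle.dump(D,open("d.pkl","wb"))
E
python3 a.py
```

```text
pics
{'clock': np.float64(0.0), 'joint_positions': array([-1.235,  0.707, -0.028,  1.485,  0.022,  0.951, -0.076]), 'joint_vel': array([-0.002, -0.   , -0.   , -0.002, -0.   ,  0.002,  0.001]), 'tau': array([-1.0000e-03, -8.8321e+01,  1.2340e+00, -2.3616e+01,  1.7000e-02,
        7.0000e-03, -0.0000e+00]), 'ee_pos': array([0.212, 0.534, 0.195]), 'tcp_rot': array([-3.141,  0.   ,  2.764]), 'wrist_force': array([-0.305, -0.562, -0.726]), 'moment': array([ 0.051,  0.006, -0.007]), 'gripper_force': np.float64(0.0), 'finger_gap': np.float64(0.085)} -0.0187
side [[0.931, -0.16, 0.329, 0.182], [-0.365, -0.437, 0.822, -1.168], [0.012, -0.885, -0.465, 0.667], [0.0, 0.0, 0.0, 1.0]] 539.3719951272886 0.001072451938372961
bottle 0.88 [214. 163.] 192 241 149 180 [0.565 0.37  0.   ]
rack 0.71 [212. 183.] 181 248 165 195 [0.52  0.228 0.   ]
stand 0.57 [247. 250.] 222 278 218 272 [ 0.503 -0.156  0.   ]
descender 0.82 [321. 205.] 307 343 194 216 [ 0.761 -0.009  0.   ]
pulley 0.92 [204. 221.] 188 215 207 232 [0.443 0.014 0.   ]
carabiner 0.55 [291. 325.] 267 317 306 341 [ 0.498 -0.435  0.   ]
top [[0.017, -0.994, 0.106, 0.495], [-1.0, -0.019, -0.022, -0.09], [0.024, -0.106, -0.994, 1.044], [0.0, 0.0, 0.0, 1.0]] 423.8174151310131 0.03295745497234918
bottle 0.87 [140. 245.] 122 161 214 273 [0.526 0.213 0.   ]
rack 0.77 [151. 256.] 119 176 206 290 [0.499 0.186 0.   ]
stand 0.63 [305. 258.] 274 333 227 287 [ 0.502 -0.191  0.   ]
descender 0.7 [236. 153.] 215 262 136 165 [ 0.76  -0.015  0.   ]
pulley 0.58 [228. 285.] 214 247 274 298 [ 0.432 -0.003  0.   ]
carabiner 0.61 [414. 257.] 388 421 238 283 [ 0.509 -0.458  0.   ]
```

```bash
python3 - <<'E'
from h import *
import pickle
D=pickle.load(open("d.pkl","rb"))
a=cv2.resize(D["top"]["color"][110:310,90:290],None,fx=3,fy=3);cv2.imwrite("pics/t1.png",a)
b=cv2.resize(D["side"]["color"][130:290,170:370],None,fx=4,fy=3.75);cv2.imwrite("pics/s1.png",cv2.resize(D["side"]["color"][130:280,170:370],(800,600)))
E
```

```text
(no output)
```

View pics/t1.png

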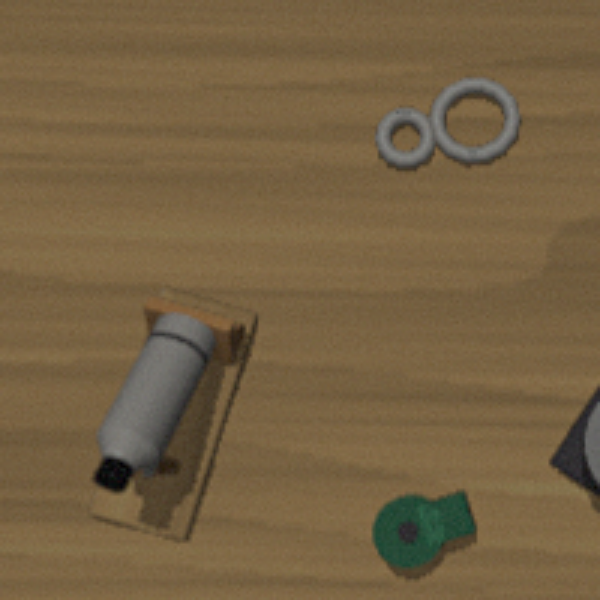

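View pics/s1.png

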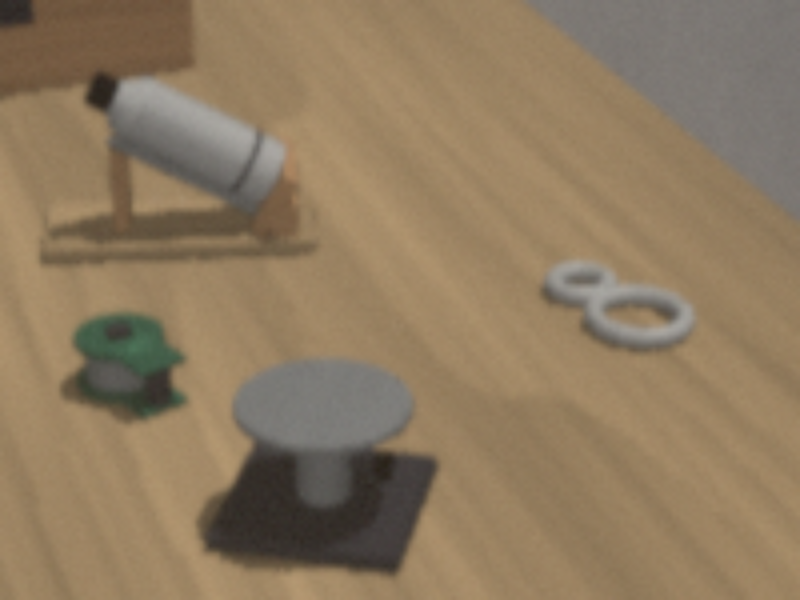

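The top crop shows the bottle in its rack, cap at about (127,268) and base near (152,222) in full-image pixels. The side view agrees, with the plate's centre near (251,231). The pulley, at about (228,285) in the top view, lies between the rack and the stand. Next I fit bottle and stand models to the masks from both views.

```bash
cat > fit.py <<'E'
from h import *
from scipy.optimize import minimize
def ring(r,z,n=40):
    t=np.linspace(0,2*np.pi,n);return np.c_[r*np.cos(t),r*np.sin(t),np.full(n,z)]
def fill(c,parts):
    S=4;m=np.zeros((420*S,560*S),np.uint8)
    for P in parts:
        q=np.array([proj(c,p) for p in P]);h=cv2.convexHull(np.round((q+.5)*S*16-8).astype(np.int32));cv2.fillConvexPoly(m,h,255,cv2.LINE_AA,4)
    return cv2.resize(m,(560,420),interpolation=cv2.INTER_AREA)/255.
def bottle(p):
    x,y,z,yaw,tilt=p   # axis heading yaw, elevation tilt
    a=np.array([np.cos(yaw)*np.cos(tilt),np.sin(yaw)*np.cos(tilt),np.sin(tilt)]);u=np.array([-np.sin(yaw),np.cos(yaw),0]);M=np.c_[u,np.cross(a,u),a]
    f=lambda *L:np.vstack([ring(*l) for l in L])@M.T+[x,y,z]
    return [f((.024,0),(.024,.108)),f((.024,.108),(.0135,.121)),f((.0125,.121),(.0125,.140))]
def stand(p):
    x,y,h,yaw=p;c,s=np.cos(yaw),np.sin(yaw);M=np.array([[c,-s,0],[s,c,0],[0,0,1]])
    sq=np.array([[i*.055,j*.055,k] for i in(-1,1) for j in(-1,1) for k in(0,.008)])
    return [np.vstack([ring(.05,h),ring(.05,h-.006)])+[x,y,0],sq@M.T+[x,y,0],np.vstack([ring(.012,0),ring(.012,h)])+[x,y,0]]
def fit(views,model,p0,step):
    def cost(p):
        s=0
        for c,m in views:
            f=fill(c,model(p));s+=1-np.minimum(f,m).sum()/np.maximum(f,m).sum()
        return s/len(views)
    p0=np.array(p0)
    for _ in range(2):
        S=np.vstack([p0]+[p0+np.eye(len(p0))[i]*step[i] for i in range(len(p0))])
        r=minimize(cost,p0,method="Nelder-Mead",options=dict(initial_simplex=S,maxiter=250,xatol=1e-5,fatol=1e-5));p0=r.x
    return p0,r.fun
E
python3 - <<'E'
from fit import *
import pickle
D=pickle.load(open("d.pkl","rb"))
for views in(("side","top"),("top",),("side",)):
    V=lambda q:[(D[n],D[n,q].astype(float)) for n in views]
    print(views)
    print("bottle",*[np.round(a,4) for a in fit(V("bottle"),bottle,[.56,.2,.05,np.pi+.45,.52],[.02,.02,.01,.1,.1])])
    print("stand",*[np.round(a,4) for a in fit(V("stand"),stand,[.495,-.18,.08,.4],[.02,.02,.015,.2])])
E
```

```text
('side', 'top')
bottle [0.5835 0.1753 0.0422 2.874  0.5411] 0.0769
stand [ 0.5026 -0.185   0.072   1.0167] 0.0409
('top',)
bottle [0.5817 0.1777 0.0363 2.8924 0.5999] 0.0576
stand [ 0.5033 -0.1857  0.069   1.016 ] 0.0316
('side',)
bottle [0.574  0.1597 0.0539 3.2212 0.6119] 0.0976
stand [ 0.5021 -0.1836  0.0714  1.0116] 0.0384
```

```bash
cat > plan.py <<'E'
from h import *
def target(g,yaw,th,deep):
    "tool x along yaw heading when th=0; th deg about tool y; TCP deep metres past g along tool z"
    Q=R.from_euler("z",yaw)*R.from_euler("x",np.pi)*R.from_euler("y",th,degrees=True)
    return np.array(g)+Q.as_matrix()[:,2]*deep,Q
def rows(p,Q,n,f=1,start=None):
    s=ctrl.get_state()
    P0,Q0=start or (np.array(s["ee_pos"]),R.from_euler("xyz",s["tcp_rot"]))
    P,q=P0,Q0;rv=(Q0.inv()*Q).as_rotvec();out=[]
    for i in range(1,n+1):
        Pt=P0+(p-P0)*i/n;Qt=Q0*R.from_rotvec(rv*i/n)
        r=np.round(np.r_[q.inv().apply(Pt-P)/.5,(q.inv()*Qt).as_rotvec()/np.radians(60)],3)
        P=P+q.apply(r[:3]*.5);q=q*R.from_rotvec(r[3:]*np.radians(60));out.append(r.tolist()+[f])
    print("from",P0.round(4),"to",p.round(4),"max mm",1000*np.linalg.norm(p-P0)/n,"deg",np.degrees(np.linalg.norm(rv))/n)
    for a in out: print(a)
    return P,q
E
python3 - <<'E'
from plan import *
a=2.874;h=np.array([np.cos(a),np.sin(a)]);g=np.r_[np.array([.5835,.1753])+h*.095*np.cos(np.pi/6),.045+.0475];print(g)
p,Q=target(g,a,-25,.0227-.14);rows(p,Q,12)
E
```

```text
[0.50415564 0.19705369 0.0925    ]
from [0.2121 0.5344 0.1958] to [0.4563 0.2102 0.1988] max mm 33.83138782336119 deg 2.147890597810314
[-0.058, -0.035, -0.001, -0.002, -0.035, -0.009, 1]
[-0.057, -0.036, 0.002, -0.002, -0.034, -0.008, 1]
[-0.057, -0.036, 0.004, -0.002, -0.035, -0.009, 1]
[-0.057, -0.037, 0.005, -0.002, -0.035, -0.009, 1]
[-0.056, -0.037, 0.008, -0.002, -0.034, -0.008, 1]
[-0.055, -0.038, 0.009, -0.002, -0.035, -0.009, 1]
[-0.055, -0.038, 0.011, -0.001, -0.035, -0.008, 1]
[-0.053, -0.039, 0.013, -0.002, -0.035, -0.009, 1]
[-0.053, -0.04, 0.016, -0.002, -0.034, -0.009, 1]
[-0.052, -0.04, 0.017, -0.002, -0.035, -0.008, 1]
[-0.051, -0.04, 0.018, -0.002, -0.035, -0.009, 1]
[-0.05, -0.041, 0.021, -0.002, -0.034, -0.009, 1]
```

```bash
python3 -m jog '[[[-0.058,-0.035,0,-0.002,-0.035,-0.009,1],[-0.057,-0.036,0.002,-0.002,-0.034,-0.008,1],[-0.057,-0.036,0.004,-0.002,-0.035,-0.009,1],[-0.057,-0.037,0.005,-0.002,-0.035,-0.009,1],[-0.056,-0.037,0.008,-0.002,-0.034,-0.008,1],[-0.055,-0.038,0.009,-0.002,-0.035,-0.009,1],[-0.055,-0.038,0.011,-0.001,-0.035,-0.008,1],[-0.053,-0.039,0.013,-0.002,-0.035,-0.009,1]]]'
python3 -m jog '[[[-0.053,-0.04,0.016,-0.002,-0.034,-0.009,1],[-0.052,-0.04,0.017,-0.002,-0.035,-0.008,1],[-0.051,-0.04,0.018,-0.002,-0.035,-0.009,1],[-0.05,-0.041,0.021,-0.002,-0.034,-0.009,1],[0,0,0,0,0,0,1],[0,0,0,0,0,0,1]]]'
cat > w.py <<'E'
from fit import *
import pickle,sys
D=pickle.load(open("d.pkl","rb"))
c=eyes.camera("wrist");L=eyes.cut_out("wrist","bottle")
for d in L: print(d["confidence"],d["pixel"])
im=c["color"].copy();m=L[0]["mask"];D["w"]=c;D["w","bottle"]=m;pickle.dump(D,open("d.pkl","wb"))
cs,_=cv2.findContours(m.astype(np.uint8),0,1);cv2.drawContours(im,cs,-1,(0,0,255),1)
V=[(c,m.astype(float))]
T=(D["top"],D["top","bottle"].astype(float));S=(D["side"],D["side","bottle"].astype(float))
for VV in(V+[T],V+[T,S]):
    p,f=fit(VV,bottle,[.5835,.1753,.045,2.874,.53],[.01,.01,.01,.05,.05]);print(p.round(4),f)
cs,_=cv2.findContours((fill(c,bottle(p))>.5).astype(np.uint8),0,1);cv2.drawContours(im,cs,-1,(0,255,0),1)
cv2.imwrite("pics/w1.png",im)
E
python3 w.py
```

```text
clock: 1.5
ee_pos: [0.3755, 0.3174, 0.1977]
tcp_rot: [3.136, 0.293, 2.836]
wrist_force: [0.8, -0.5, 0.5]
finger_gap: 0.0855
gripper_force: 0.0
clock: 2.1
ee_pos: [0.4563, 0.2101, 0.1982]
tcp_rot: [-3.142, 0.436, 2.874]
wrist_force: [-0.8, 0.1, -0.6]
finger_gap: 0.0852
gripper_force: 0.0
0.82 [283.0, 201.9]
[0.5829 0.1739 0.0445 2.8712 0.5335] 0.05195958863575412
[0.5836 0.1738 0.0436 2.8721 0.5316] 0.06395460622104039
```

View pics/w1.png

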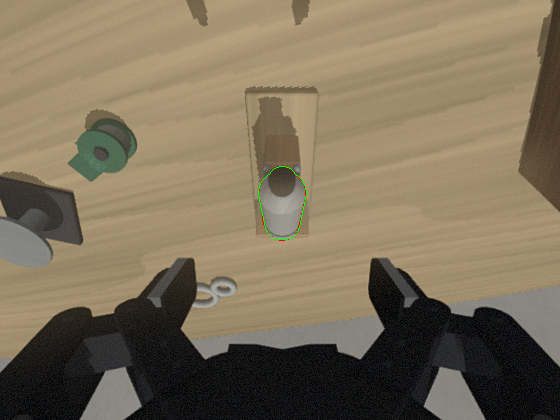

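The wrist view shows the bottle midway between the fingers, at column 283. The fitted outline matches the mask, and the fitted base height of 0.044 m agrees with the 0.045 m given. Now plan the approach.

```bash
python3 - <<'E'
from plan import *
a=2.872;h=np.array([np.cos(a),np.sin(a)]);g=np.r_[np.array([.5833,.1739])+h*.095*np.cos(np.pi/6),.0445+.0475];print(g)
p,Q=target(g,a,-25,.0227);rows(p,Q,6)
E
```

```text
[0.50399931 0.19581234 0.092     ]
from [0.4561 0.2109 0.1982] to [0.5132 0.1933 0.0714] max mm 23.362851556326465 deg 0.03138289383097964
[-0.0, -0.001, 0.047, 0.0, -0.0, 0.0, 1]
[-0.0, -0.0, 0.046, 0.001, -0.0, 0.001, 1]
[-0.001, -0.001, 0.047, -0.0, -0.0, 0.0, 1]
[0.0, -0.001, 0.047, 0.0, -0.0, 0.001, 1]
[-0.0, -0.0, 0.047, 0.0, -0.001, 0.0, 1]
[-0.0, -0.001, 0.046, 0.001, 0.0, 0.001, 1]
```

```bash
python3 -m jog '[[[0,-0.001,0.047,0,0,0,1],[0,0,0.046,0,0,0,1],[0,-0.001,0.047,0,0,0,1],[0,0,0.047,0,0,0,1],[0,-0.001,0.047,0,0,0,1],[0,0,0.046,0,0,0,1],[0,0,0,0,0,0,1],[0,0,0,0,0,0,1]]]' 50
python3 -m jog '[[[0,0,0,0,0,0,-1],[0,0,0,0,0,0,-1],[0,0,0,0,0,0,-1],[0,0,0,0,0,0,-1],[0,0,0,0,0,0,-1],[0,0,0,0,0,0,-1],[0,0,0,0,0,0,-1],[0,0,0,0,0,0,-1]]]' 50
```

```text
clock: 3.0
ee_pos: [0.5191, 0.2007, 0.0817]
tcp_rot: [-3.125, 0.421, 2.875]
wrist_force: [-0.2, 0.5, 0.3]
finger_gap: 0.0853
gripper_force: 0.0
clock: 3.8
ee_pos: [0.5178, 0.1943, 0.0838]
tcp_rot: [-3.116, 0.422, 2.87]
wrist_force: [-36.1, -21.4, 68.2]
finger_gap: 0.0222
gripper_force: 52.5
```

```bash
python3 -m jog '[[[0,0,0,0,0,0,1],[0,0,0,0,0,0,1],[0,0,0,0,0,0,1],[0,0,0,0,0,0,1],[0,0,0,0,0,0,1],[0,0,0,0,0,0,1]]]'
sed -i 's/w1.png/w2.png/' w.py; python3 w.py; python3 - <<'E'
from plan import *
s=ctrl.get_state();print({k:np.round(s[k],4) for k in("joint_positions","ee_pos","tcp_rot","wrist_force")})
c=eyes.camera("side");cv2.imwrite("pics/s2.png",cv2.resize(c["color"][90:240,120:320],(800,600)))
E
```

```text
clock: 4.4
ee_pos: [0.5195, 0.2005, 0.0816]
tcp_rot: [-3.125, 0.421, 2.874]
wrist_force: [-0.4, -0.6, -0.1]
finger_gap: 0.0853
gripper_force: 0.0
0.64 [266.4, 234.2]
0.36 [201.7, 332.4]
[0.5835 0.1747 0.0443 2.884  0.5282] 0.04805238656803229
[0.5838 0.1746 0.044  2.8851 0.5273] 0.061455526171836916
{'joint_positions': array([-8.7400e-01,  8.5850e-01,  4.4490e-01,  2.0694e+00,  6.1770e-01,
        1.0000e-03,  6.6100e-02]), 'ee_pos': array([0.5195, 0.2004, 0.0816]), 'tcp_rot': array([-3.1252,  0.421 ,  2.8744]), 'wrist_force': array([-0.1433, -0.1595,  0.3948])}
```

View pics/w2.png

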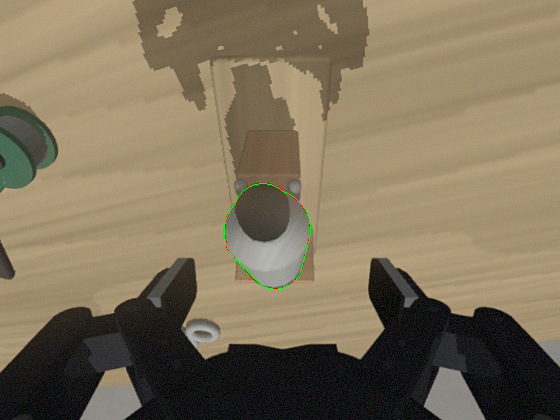

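View pics/s2.png

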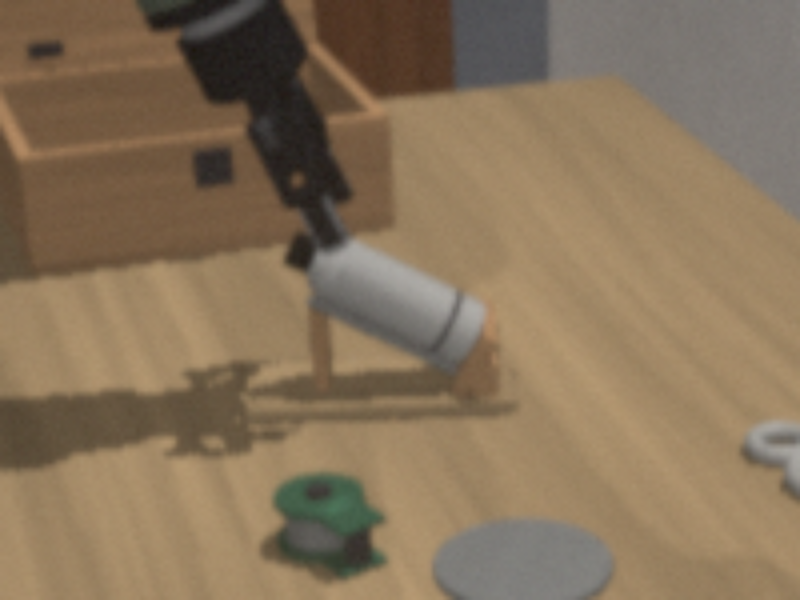

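The wrist view shows the bottle undisturbed in the rack at about (266,234), and the side view agrees. Joint 6 reached its lower limit, so the gripper stopped about 10 mm too high and the fingers slipped off the top. I'll use less back tilt, 15° to grip and 45° to place.

```bash
python3 - <<'E'
from plan import *
a=2.876;h=np.array([np.cos(a),np.sin(a)]);g=np.r_[np.array([.5834,.1743])+h*.095*np.cos(np.pi/6),.0443+.0475];print(g)
p,Q=target(g,a,-15,.0267);rows(p,Q,4)
E
```

```text
[0.5040123  0.19589496 0.0918    ]
from [0.5195 0.2005 0.0816] to [0.5107 0.1941 0.066 ] max mm 4.754110913398406 deg 2.2937373726434775
[0.006, -0.004, 0.006, -0.004, 0.038, -0.001, 1]
[0.006, -0.004, 0.006, -0.004, 0.038, -0.0, 1]
[0.006, -0.004, 0.006, -0.004, 0.038, -0.001, 1]
[0.006, -0.005, 0.007, -0.004, 0.038, -0.001, 1]
```

```bash
python3 -m jog '[[[0.006,-0.004,0.006,-0.004,0.038,-0.001,1],[0.006,-0.004,0.006,-0.004,0.038,0,1],[0.006,-0.004,0.006,-0.004,0.038,-0.001,1],[0.006,-0.005,0.007,-0.004,0.038,-0.001,1],[0,0,0,0,0,0,1],[0,0,0,0,0,0,1]]]'
python3 - <<'E'
from plan import *
a=2.876;h=np.array([np.cos(a),np.sin(a)]);g=np.r_[np.array([.5834,.1743])+h*.095*np.cos(np.pi/6),.0443+.0475]
p,Q=target(g,a,-15,.0267);rows(p,Q,1);print(ctrl.get_state()["joint_positions"].round(3))
E
```

```text
clock: 5.15
ee_pos: [0.5107, 0.1937, 0.0658]
tcp_rot: [-3.142, 0.263, 2.875]
wrist_force: [-0.2, -0.0, -0.8]
finger_gap: 0.0856
gripper_force: 0.0
from [0.5107 0.1937 0.0658] to [0.5107 0.1941 0.066 ] max mm 0.4013465840161973 deg 0.057180633719258266
[0.0, 0.001, -0.0, -0.0, 0.001, -0.0, 1]
[-0.597  0.817  0.103  1.988  0.634  0.191  0.156]
```

Pose reached; close.

```bash
python3 -m jog '[[[0,0,0,0,0,0,-1],[0,0,0,0,0,0,-1],[0,0,0,0,0,0,-1],[0,0,0,0,0,0,-1],[0,0,0,0,0,0,-1],[0,0,0,0,0,0,-1]]]' 60
```

```text
clock: 5.75
ee_pos: [0.5103, 0.1946, 0.0662]
tcp_rot: [3.141, 0.262, 2.877]
wrist_force: [-7.5, 1.6, 13.6]
finger_gap: 0.0421
gripper_force: 58.4
```

```bash
python3 -m jog '[[[0,0,0,0,0,0,1],[0,0,0,0,0,0,1],[0,0,0,0,0,0,1],[-0.003,0,0.008,0,0,0,1],[-0.003,0,0.008,0,0,0,1],[0,0,0,0,0,0,1]]]'
python3 -m jog '[[[0,0,0,0,0,0,-1],[0,0,0,0,0,0,-1],[0,0,0,0,0,0,-1],[0,0,0,0,0,0,-1],[0,0,0,0,0,0,-1],[0,0,0,0,0,0,-1]]]' 60
```

```text
clock: 6.35
ee_pos: [0.5155, 0.1923, 0.0582]
tcp_rot: [-3.141, 0.262, 2.876]
wrist_force: [0.4, -0.2, -0.1]
finger_gap: 0.0854
gripper_force: 0.0
clock: 6.95
ee_pos: [0.5154, 0.1931, 0.0594]
tcp_rot: [3.141, 0.262, 2.877]
wrist_force: [-5.4, 1.0, 13.4]
finger_gap: 0.0446
gripper_force: 58.9
```

```bash
python3 -m jog '[[[-0.003,0,-0.01,0,0,0,-1],[-0.005,0,-0.02,0,0,0,-1],[-0.01,0,-0.039,0,0,0,-1],[-0.01,0,-0.039,0,0,0,-1],[-0.01,0,-0.039,0,0,0,-1],[-0.01,0,-0.039,0,0,0,-1],[-0.01,0,-0.039,0,0,0,-1],[0,0,0,0,0,0,-1]]]' 80
cat > w3.py <<'E'
from plan import *
from fit import *
import pickle,sys
n=sys.argv[1];V=[];s=ctrl.get_state();Q=R.from_euler("xyz",s["tcp_rot"]);P=np.array(s["ee_pos"])
print(P.round(4),s["tcp_rot"].round(4),s["joint_positions"].round(3),s["wrist_force"].round(2))
ims=[]
for v in("wrist","top","side"):
    c=eyes.camera(v);L=eyes.cut_out(v,"bottle")
    if not L: print("none",v);continue
    print(v,L[0]["confidence"],L[0]["mask"].sum());V.append((c,L[0]["mask"].astype(float)));ims.append(c)
p0=[float(x) for x in sys.argv[2].split(",")]
for VV in(V,V[:1]+V[2:],V[1:]):
    p,f=fit(VV,bottle,p0,[.01,.01,.01,.1,.1]);print("fit",p.round(4),round(f,3))
    if VV is V: pp=p
y=lambda p:np.array([np.cos(p[3])*np.cos(p[4]),np.sin(p[3])*np.cos(p[4]),np.sin(p[4])])
print("base in tool",Q.inv().apply(pp[:3]-P).round(4),"axis in tool",Q.inv().apply(y(pp)).round(3))
for (c,m),k in zip(V,"wts"):
    im=c["color"].copy();cs,_=cv2.findContours((fill(c,bottle(pp))>.5).astype(np.uint8),0,1);cv2.drawContours(im,cs,-1,(0,255,0),1);cv2.imwrite(f"pics/{n}{k}.png",im)
E
python3 w3.py l1 .5834,.1743,.16,2.876,.53
```

```text
clock: 7.75
ee_pos: [0.515, 0.1931, 0.1771]
tcp_rot: [3.139, 0.264, 2.875]
wrist_force: [-0.4, -0.0, -3.2]
finger_gap: 0.0438
gripper_force: 82.0
[0.515  0.1931 0.1771] [3.1395 0.2639 2.8752] [-0.463  0.615 -0.122  1.864  0.524  0.543  0.313] [-0.38 -0.02 -3.24]
wrist 0.56 8988
top 0.62 1108
side 0.6 728
fit [0.5834 0.1737 0.1568 2.8766 0.5462] 0.204
fit [0.5829 0.173  0.1573 2.8682 0.5462] 0.132
fit [0.5811 0.1754 0.1564 2.8558 0.5369] 0.275
base in tool [-0.0633 -0.0007  0.0381] axis in tool [ 0.689  0.    -0.724]
```

```bash
python3 - <<'E'
from plan import *
b=np.array([-.0633,-.0007,.0381])
_,Q=target([0,0,0],2.876,44.4,0)
p=np.array([.5026,-.185,.125])-Q.apply(b);print(p,Q.as_euler("xyz"))
rows(p,Q,14,-1)
E
```

```text
[ 0.48486587 -0.17945054  0.1965101 ] [ 3.14159265 -0.77492619  2.876     ]
from [0.514  0.1928 0.1741] to [ 0.4849 -0.1795  0.1965] max mm 26.719450134692014 deg 4.239055601749878
[-0.01, -0.052, -0.0, -0.0, 0.071, 0.0, -1]
[-0.011, -0.053, -0.002, -0.0, 0.07, 0.0, -1]
[-0.01, -0.052, -0.002, -0.0, 0.071, 0.0, -1]
[-0.01, -0.053, -0.002, -0.0, 0.071, -0.0, -1]
[-0.01, -0.052, -0.004, -0.0, 0.07, -0.0, -1]
[-0.009, -0.052, -0.004, -0.001, 0.071, -0.0, -1]
[-0.009, -0.053, -0.005, 0.0, 0.071, -0.0, -1]
[-0.009, -0.052, -0.006, 0.0, 0.07, 0.0, -1]
[-0.009, -0.053, -0.006, 0.0, 0.071, 0.0, -1]
[-0.007, -0.052, -0.007, 0.0, 0.071, 0.0, -1]
[-0.008, -0.053, -0.007, -0.0, 0.07, 0.0, -1]
[-0.007, -0.052, -0.008, -0.0, 0.071, 0.0, -1]
[-0.006, -0.052, -0.009, -0.0, 0.07, 0.0, -1]
[-0.005, -0.053, -0.008, -0.0, 0.071, 0.0, -1]
```

```bash
python3 -m jog '[[[-0.01,-0.052,0,0,0.071,0,-1],[-0.011,-0.053,-0.002,0,0.07,0,-1],[-0.01,-0.052,-0.002,0,0.071,0,-1],[-0.01,-0.053,-0.002,0,0.071,0,-1],[-0.01,-0.052,-0.004,0,0.07,0,-1],[-0.009,-0.052,-0.004,0,0.071,0,-1],[-0.009,-0.053,-0.005,0,0.071,0,-1]]]'
python3 -m jog '[[[-0.009,-0.052,-0.006,0,0.07,0,-1],[-0.009,-0.053,-0.006,0,0.071,0,-1],[-0.007,-0.052,-0.007,0,0.071,0,-1],[-0.008,-0.053,-0.007,0,0.07,0,-1],[-0.007,-0.052,-0.008,0,0.071,0,-1],[-0.006,-0.052,-0.009,0,0.07,0,-1],[-0.005,-0.053,-0.008,0,0.071,0,-1],[0,0,0,0,0,0,-1]]]'
python3 w3.py l2 .5026,-.185,.125,2.876,1.5
```

```text
clock: 8.75
ee_pos: [0.4993, 0.0065, 0.1858]
tcp_rot: [3.142, -0.257, 2.876]
wrist_force: [0.6, 0.5, -2.9]
finger_gap: 0.0437
gripper_force: 82.1
clock: 9.55
ee_pos: [0.481, -0.1625, 0.1906]
tcp_rot: [-3.134, -0.739, 2.864]
wrist_force: [0.4, 0.5, -3.7]
finger_gap: 0.0436
gripper_force: 82.4
[ 0.481  -0.1625  0.1906] [-3.1337 -0.7394  2.8645] [ 0.323  1.111 -0.208  0.807  0.123  1.974  1.458] [ 0.44  0.49 -3.72]
wrist 0.93 9405
none top
side 0.63 1245
fit [ 0.5045 -0.1699  0.1236  2.7268  1.5323] 0.094
fit [ 0.5047 -0.1705  0.1232  2.6552  1.5285] 0.022
fit [ 0.5096 -0.1537  0.1192  2.4521  1.5167] 0.122
base in tool [-0.0634 -0.0004  0.0329] axis in tool [ 0.702 -0.    -0.713]
```

```bash
cat > pl.py <<'E'
from plan import *
import sys
z,n=float(sys.argv[1]),int(sys.argv[2]);x,y=[float(v) for v in (sys.argv[3:5] or (.5026,-.185))]
b=np.array([-.0637,-.0004,.0329])
_,Q=target([0,0,0],2.876,44.5,0);s=ctrl.get_state();Q0=R.from_euler("xyz",s["tcp_rot"])
u=Q0.apply([.701,0,-.713]);print("base now",(s["ee_pos"]+Q0.apply(b)).round(4),"axis",u.round(3),"j6",s["joint_positions"][5].round(3),"F",s["wrist_force"].round(2))
rows(np.array([x,y,z])-Q.apply(b),Q,n,-1)
E
python3 pl.py .095 4
python3 - <<'E'
from fit import *
V=[]
for v in("wrist","side","top"):
    c=eyes.camera(v);L=eyes.cut_out(v,"stand");print(v,[(d["confidence"],d["pixel"],d["mask"].sum()) for d in L[:2]])
    im=c["color"].copy();im[L[0]["mask"],2]=255 if L else 0;cv2.imwrite(f"pics/st_{v}.png",im)
a,b,c=[cv2.imread(f"pics/st_{v}.png") for v in("wrist","side","top")]
cv2.imwrite("pics/st.png",np.vstack([np.hstack([cv2.resize(a,(400,300)),cv2.resize(c,(400,300))]),np.hstack([cv2.resize(b[120:300,150:390],(400,300)),np.zeros((300,400,3),np.uint8)])]))
E
```

```text
base now [ 0.5063 -0.167   0.1261] axis [-0.041  0.011  0.999] j6 1.973 F [ 1.01 -0.4  -3.03]
from [ 0.482  -0.1599  0.1932] to [ 0.4811 -0.1787  0.1631] max mm 8.880010705364171 deg 0.603533279558581
[-0.012, -0.009, 0.01, 0.0, 0.01, -0.0, -1]
[-0.011, -0.009, 0.009, 0.001, 0.01, -0.001, -1]
[-0.012, -0.01, 0.01, 0.0, 0.01, -0.0, -1]
[-0.012, -0.009, 0.009, 0.001, 0.01, -0.001, -1]
wrist [(0.68, [261.0, 325.2], np.int64(2730))]
side [(0.76, [248.3, 249.5], np.int64(2238)), (0.72, [208.2, 183.2], np.int64(1197))]
top []Traceback (most recent call last):
  File "<stdin>", line 5, in <module>
IndexError: list index out of range
```

```bash
python3 -m jog '[[[-0.012,-0.009,0.01,0,0.01,0,-1],[-0.011,-0.009,0.009,0,0.01,0,-1],[-0.012,-0.01,0.01,0,0.01,0,-1],[-0.012,-0.009,0.009,0,0.01,0,-1],[0,0,0,0,0,0,-1],[0,0,0,0,0,0,-1]]]'
python3 pl.py .095 2; python3 w3.py l3 .5026,-.185,.095,2.876,1.53
python3 - <<'E'
import cv2,numpy as np
a,b=cv2.imread("pics/l3w.png"),cv2.imread("pics/l3t.png")
cv2.imwrite("pics/l3.png",np.hstack([cv2.resize(a,(400,300)),cv2.resize(b[150:300,170:370],(400,300))]))
E
```

```text
clock: 10.75
ee_pos: [0.4809, -0.1795, 0.1626]
tcp_rot: [-3.14, -0.778, 2.871]
wrist_force: [-0.1, -0.0, -2.5]
finger_gap: 0.0436
gripper_force: 82.4
base now [ 0.5022 -0.1859  0.0945] axis [0.002 0.001 1.   ] j6 2.003 F [-0.12 -0.   -2.49]
from [ 0.4809 -0.1795  0.1626] to [ 0.4811 -0.1787  0.1631] max mm 0.47720593981455384 deg 0.121268355149348
[0.0, 0.001, -0.0, 0.001, -0.001, -0.002, -1]
[0.001, 0.001, -0.001, 0.001, -0.001, -0.001, -1]
[ 0.4809 -0.1795  0.1626] [-3.1402 -0.7782  2.8712] [ 0.334  1.184 -0.183  0.742  0.13   2.003  1.502] [-0.12 -0.   -2.49]
wrist 0.77 9303
none top
side 0.82 1117
fit [ 0.5023 -0.1861  0.0941  2.9669  1.568 ] 0.104
fit [ 0.502  -0.1859  0.0928  2.9802  1.5642] 0.018
fit [ 0.5136 -0.153   0.0784  3.531   1.5602] 0.155
base in tool [-0.064  -0.0005  0.0331] axis in tool [ 0.704 -0.001 -0.71 ]
```

View pics/l3.png

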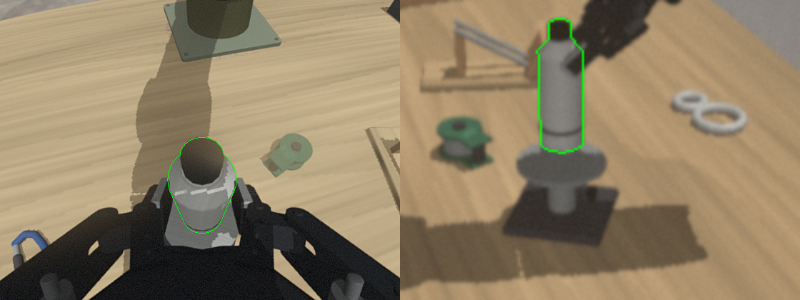

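The side panel shows the bottle upright in the grip at about (561,85), with its base centred over the plate and about 20 mm above it. Time to lower it, slowly near the end.

```bash
python3 -m jog '[[[-0.004,0.001,0.004,0,0,0,-1],[-0.004,0,0.004,0,0,0,-1],[-0.004,0,0.004,0,0,0,-1],[-0.004,0,0.004,0,0,0,-1],[-0.003,0,0.003,0,0,0,-1],[0,0,0,0,0,0,-1],[0,0,0,0,0,0,-1],[0,0,0,0,0,0,-1]]]'
python3 -m jog '[[[-0.001,0,0.001,0,0,0,-1],[-0.001,0,0.001,0,0,0,-1],[-0.001,0,0.001,0,0,0,-1],[0,0,0,0,0,0,-1]]]'
python3 -m jog '[[[-0.001,0,0.001,0,0,0,-1],[-0.001,0,0.001,0,0,0,-1],[0,0,0,0,0,0,-1],[0,0,0,0,0,0,-1]]]'
```

```text
clock: 11.85
ee_pos: [0.4811, -0.1791, 0.1495]
tcp_rot: [-3.14, -0.778, 2.871]
wrist_force: [-0.6, -0.5, -3.1]
finger_gap: 0.0437
gripper_force: 82.4
clock: 12.25
ee_pos: [0.4811, -0.1791, 0.1472]
tcp_rot: [-3.14, -0.778, 2.871]
wrist_force: [-0.4, 0.1, -2.2]
finger_gap: 0.0434
gripper_force: 82.4
clock: 12.65
ee_pos: [0.4811, -0.1791, 0.1459]
tcp_rot: [-3.14, -0.778, 2.871]
wrist_force: [0.7, -0.3, -2.8]
finger_gap: 0.0435
gripper_force: 82.4
```

```bash
for i in 1; do python3 -m jog '[[[-0.001,0,0.001,0,0,0,-1],[-0.001,0,0.001,0,0,0,-1],[-0.001,0,0.001,0,0,0,-1],[0,0,0,0,0,0,-1]]]'; done
python3 -m jog '[[[-0.001,0,0.001,0,0,0,-1],[-0.001,0,0.001,0,0,0,-1],[0,0,0,0,0,0,-1],[0,0,0,0,0,0,-1]]]'
```

```text
clock: 13.05
ee_pos: [0.4811, -0.1791, 0.1437]
tcp_rot: [-3.14, -0.778, 2.871]
wrist_force: [0.1, -0.1, -2.6]
finger_gap: 0.0437
gripper_force: 82.4
clock: 13.45
ee_pos: [0.4811, -0.1792, 0.1423]
tcp_rot: [-3.14, -0.778, 2.871]
wrist_force: [0.6, -0.0, -1.7]
finger_gap: 0.0438
gripper_force: 82.4
```

Fz noise is about 0.5 N, so I'll go on in 0.7 mm steps.

```bash
python3 -m jog '[[[-0.001,0,0.001,0,0,0,-1],[0,0,0,0,0,0,-1],[0,0,0,0,0,0,-1]]]'
python3 -m jog '[[[-0.001,0,0.001,0,0,0,-1],[0,0,0,0,0,0,-1],[0,0,0,0,0,0,-1]]]'
```

```text
clock: 13.75
ee_pos: [0.4811, -0.1791, 0.1416]
tcp_rot: [-3.14, -0.778, 2.871]
wrist_force: [-0.6, -0.3, -2.4]
finger_gap: 0.0437
gripper_force: 82.4
clock: 14.05
ee_pos: [0.4812, -0.1792, 0.1409]
tcp_rot: [-3.14, -0.778, 2.871]
wrist_force: [-0.1, 0.2, -1.4]
finger_gap: 0.0434
gripper_force: 82.4
```

```bash
python3 -m jog '[[[-0.001,0,0.001,0,0,0,-1],[0,0,0,0,0,0,-1],[0,0,0,0,0,0,-1]]]'
python3 -m jog '[[[-0.001,0,0.001,0,0,0,-1],[0,0,0,0,0,0,-1],[0,0,0,0,0,0,-1]]]'
```

```text
clock: 14.35
ee_pos: [0.4812, -0.1792, 0.1403]
tcp_rot: [-3.14, -0.778, 2.871]
wrist_force: [0.9, 0.1, 0.8]
finger_gap: 0.0435
gripper_force: 82.7
clock: 14.65
ee_pos: [0.4812, -0.1792, 0.1402]
tcp_rot: [-3.14, -0.778, 2.871]
wrist_force: [1.6, -0.6, 9.5]
finger_gap: 0.0439
gripper_force: 83.4
```

```bash
python3 -m jog '[[[0.0005,0,-0.0005,0,0,0,-1],[0,0,0,0,0,0,-1],[0,0,0,0,0,0,-1],[0,0,0,0,0,0,-1]]]' 20
python3 -m jog '[[[0,0,0,0,0,0,0.2],[0,0,0,0,0,0,1],[0,0,0,0,0,0,1],[0,0,0,0,0,0,1],[0,0,0,0,0,0,1],[0,0,0,0,0,0,1]]]'
python3 pl.py .072 1; python3 w3.py r1 .5026,-.185,.072,2.876,1.55
```

```text
clock: 15.05
ee_pos: [0.4812, -0.1792, 0.1403]
tcp_rot: [-3.14, -0.778, 2.871]
wrist_force: [1.5, -1.3, 6.8]
finger_gap: 0.0435
gripper_force: 83.2
clock: 15.65
ee_pos: [0.4811, -0.1792, 0.1399]
tcp_rot: [-3.14, -0.778, 2.871]
wrist_force: [-0.4, 0.6, 0.7]
finger_gap: 0.0856
gripper_force: 0.0
base now [ 0.5025 -0.1856  0.0717] axis [0.001 0.001 1.   ] j6 1.962 F [-0.37  0.6   0.65]
from [ 0.4811 -0.1792  0.1399] to [ 0.4811 -0.1787  0.1401] max mm 0.49071056807397384 deg 0.23286319630405314
[0.001, 0.001, -0.0, 0.002, -0.001, -0.003, -1]
[ 0.4811 -0.1792  0.1399] [-3.1401 -0.7779  2.8712] [ 0.335  1.208 -0.184  0.76   0.132  1.962  1.499] [-0.37  0.6   0.65]
wrist 0.58 9224
none top
side 0.94 1117
fit [ 0.5027 -0.1862  0.0705  2.9994  1.5735] 0.09
fit [ 0.5025 -0.1862  0.0704  3.0091  1.5738] 0.015
fit [ 0.523  -0.128   0.0402  3.0134  1.5588] 0.102
base in tool [-0.0648 -0.001   0.0335] axis in tool [ 0.7   -0.001 -0.714]
```

View pics/r1w.png

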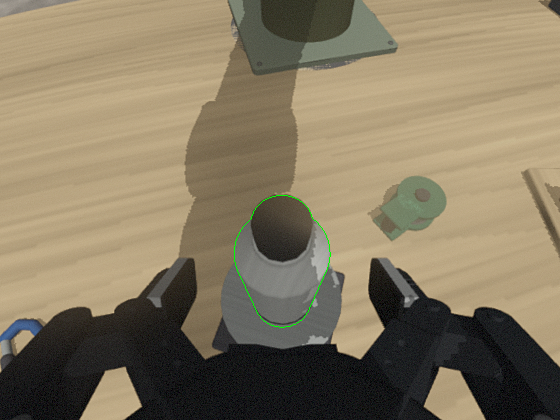

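The bottle stands on the plate at about (282,255), upright, centred and clear of both open fingers. Now back out along the tool axis.

```bash
python3 -m jog '[[[0,0,-0.02,0,0,0,1],[0,0,-0.03,0,0,0,1],[0,0,-0.03,0,0,0,1],[0,0,0,0,0,0,1]]]'; python3 -m jog '[[[0,0,-0.04,0,0,0,1],[0,0,-0.04,0,0,0,1],[0,0,-0.04,0,0,0,1],[0,0,-0.04,0,0,0,1],[0,0,0,0,0,0,1],[0,0,0,0,0,0,1],[0,0,0,0,0,0,1]]]'
python3 w3.py r2 .5026,-.185,.072,2.876,1.55
python3 - <<'E'
from fit import *
import pickle
D=pickle.load(open("d.pkl","rb"))
for n in("side","top"):
    c=eyes.camera(n)
    for q in("descender","pulley","carabiner"):
        for d in eyes.cut_out(n,q)[:1]: 
            m=D[n,q];print(n,q,np.argwhere(d["mask"]).mean(0)-np.argwhere(m).mean(0))
    for d in eyes.cut_out(n,"stand")[:1]: print(n,fit([(c,(d["mask"]|eyes.cut_out(n,"bottle")[0]["mask"]).astype(float))],lambda p:stand(p)+bottle([p[4],p[5],p[2],0,1.5708]),[.5026,-.185,.072,1.0167,.5026,-.185],[.005,.005,.005,.05,.005,.005]))
E
```

```text
clock: 16.35
ee_pos: [0.4919, -0.1821, 0.1587]
tcp_rot: [-3.136, -0.772, 2.868]
wrist_force: [-0.3, -0.2, 0.5]
finger_gap: 0.0854
gripper_force: 0.0
clock: 17.05
ee_pos: [0.4952, -0.181, 0.1916]
tcp_rot: [-3.135, -0.726, 2.87]
wrist_force: [-0.7, -1.0, -0.5]
finger_gap: 0.0853
gripper_force: 0.0
[ 0.4952 -0.181   0.1916] [-3.1351 -0.7259  2.8696] [ 0.241  1.155  0.167  0.695 -0.093  2.023  1.659] [-0.7  -1.01 -0.53]
wrist 0.87 4625
top 0.28 412
side 0.97 1294
fit [ 0.5019 -0.1856  0.0713  2.9555  1.5833] 0.359
fit [ 0.5019 -0.1856  0.0713  2.9555  1.5833] 0.039
fit [ 0.5046 -0.1792  0.0688  2.9734  1.573 ] 0.517
base in tool [-0.0857 -0.0021  0.0849] axis in tool [ 0.654 -0.004 -0.756]
side descender [ 0.0114145  -0.74728906]
side pulley [ 0.29768139 -0.37339766]Traceback (most recent call last):
  File "<stdin>", line 9, in <module>
  File "fit.py", line 28, in fit
    r=minimize(cost,p0,method="Nelder-Mead",options=dict(initial_simplex=S,maxiter=250,xatol=1e-5,fatol=1e-5));p0=r.x
    res = _minimize_neldermead(fun, x0, args, callback, bounds=bounds,
                               **options)
    fsim[k] = func(sim[k])
              ~~~~^^^^^^^^
    fx = function(np.copy(x), *(wrapper_args + args))
  File "fit.py", line 23, in cost
    f=fill(c,model(p));s+=1-np.minimum(f,m).sum()/np.maximum(f,m).sum()
             ~~~~~^^^
  File "<stdin>", line 9, in <lambda>
  File "fit.py", line 16, in stand
    x,y,h,yaw=p;c,s=np.cos(yaw),np.sin(yaw);M=np.array([[c,-s,0],[s,c,0],[0,0,1]])
    ^^^^^^^^^
ValueError: too many values to unpack (expected 4)
```

```bash
python3 -c "
import cv2,numpy as np
a,b=cv2.imread('pics/r2w.png'),cv2.imread('pics/r2s.png')
b=cv2.imread('pics/r2t.png') if b is None else b
cv2.imwrite('pics/r2.png',np.hstack([cv2.resize(a,(400,300)),cv2.resize(b[100:310,140:420],(400,300))]))"
```

```text
(no output)
```

View pics/r2.png

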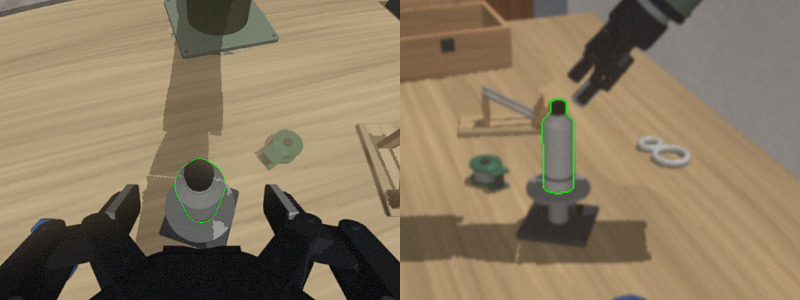

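The wrist and side views show the bottle upright in the middle of the plate and the other gear in place. Joint 6 is at its upper limit, so I'll lift clear while easing the tilt.

```bash
python3 -m jog '[[[0.013,0,-0.015,0,-0.05,0,1],[0.026,0,-0.032,0,-0.05,0,1],[0.025,0,-0.034,0,-0.05,0,1],[0.022,0,-0.035,0,-0.05,0,1],[0.02,0,-0.036,0,-0.05,0,1],[0,0,0,0,0,0,1],[0,0,0,0,0,0,1],[0,0,0,0,0,0,1]]]'
python3 w3.py r3 .5026,-.185,.072,2.876,1.55
```

```text
clock: 18.45
ee_pos: [0.4953, -0.1804, 0.2841]
tcp_rot: [-3.136, -0.465, 2.872]
wrist_force: [0.5, 0.3, -0.1]
finger_gap: 0.0854
gripper_force: 0.0
[ 0.4953 -0.1804  0.2841] [-3.1362 -0.4651  2.8716] [ 0.223  0.872  0.175  0.913 -0.087  1.829  1.668] [ 0.52  0.32 -0.14]
wrist 0.71 1828
top 0.75 368
side 0.96 1276
fit [ 0.5022 -0.1857  0.0736  2.9694  1.5827] 0.369
fit [ 0.5022 -0.1857  0.0736  2.9694  1.5827] 0.054
fit [ 0.509  -0.1656  0.0633  2.496   1.583 ] 0.526
base in tool [-0.1016 -0.0022  0.1845] axis in tool [ 0.438 -0.004 -0.899]
```

The bottle is still standing, the arm is well clear, and joint 6 is at 1.829, back inside its range. Handing in.

```bash
python3 -c "
from workcell import ctrl
print(ctrl.finish_job())"
```

```text
the job is handed in; nothing more can be done
None
```

The job is handed in at about 18.6 s, result not reported: the bottle stands upright and released on the plate (about 72 mm high), within about 2 mm of its middle by camera fit; two grips had to be redone, joint 6 touched its limits (read 2.023 against 2.02 on the way out), and my final check that the other gear had not moved covered only the descender and pulley, not the carabiner.

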